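Put the colour jar away in the drawer unit

TASK

Pull the drawer of the small wooden drawer unit right out to its stop, stand the screw-top colour jar upright in the wide rear compartment of the drawer, and then push the drawer fully shut with the jar still standing in it. Keep the jar upright on the way, set it down rather than dropping it, and leave the other things on the table where they are.

Things in the scene. Friction and masses are not known exactly. Their poses are not given: they have to be found in the camera images.
- drawer_unit: Fixed wooden drawer unit, 200 deep (x) x 250 wide (y) x 200 high, an open shelf above one drawer; origin at the centre of its underside on the table; its own -x side is the front, 100 mm from the origin; z up. It may stand turned by up to 12 degrees. A wooden cup and a mortar with pestle stand on its roof, up to 345 mm above the table.
- roof_edge (a point): Middle of the roof board's front lower edge, 188 mm above the table and 21 mm out from the unit's front face. It overhangs the knob, which therefore cannot be reached with a tool pointing straight down: lean it 30 to 45 degrees, coming from the front and above. A ledge 76 to 88 mm above the table projects 6 mm over the drawer.
- drawer (a joint): How far the drawer is pulled out, in m: 0 shut, 0.14 at its stop. It slides along the unit's -x axis, with about 1.2 N of friction and light damping, and stays where it is left. It may start up to 20 mm open.
- knob (a point): Grip point on the axis of the drawer's round wooden knob, 18 mm in front of the drawer front and 42 mm above the table (shut: 118 mm to -x of the unit's origin). The knob is 22 mm in diameter and stands out 29 mm; its neck by the panel is 13 mm thick. It moves with the drawer.
- panel (a point): Centre of the outside of the drawer's flat front panel, behind the knob, 42 mm above the table; moves with the drawer. The panel is 222 wide (y), 12 to 72 mm above the table; when shut it is flush with the unit's front face.
- bay (a point): Centre of the floor of the drawer's wide rear compartment, 21 mm above the table, 87.5 mm behind the panel's outside; axes as the unit's; moves with the drawer. Inside 75 (x) x 194 (y) mm; side and back walls 28 mm high above the floor, divider in front 24 mm. At the drawer's stop it lies 52.5 mm in front of the unit's front face. Ahead of the divider is a 33 mm trough with a brush.
- jar: Loose round screw-top colour jar, white ribbed cap, upright: 36 mm in diameter up to 34 mm height, cap 38 mm in diameter above that, 48 mm high in all, about 45 g (may vary by a third); origin at the centre of its underside, z up. The only screw-top jar on the table.
- ball_holder: Bystander: loose ball-shaped wooden candle holder, 66 mm in diameter, 59 mm high; origin under its centre. Leave alone.
- small_cup: Bystander: loose tealight in a metal cup, 39 mm in diameter, 16 mm high; origin under its centre. Leave alone.
- cork_block: Bystander: loose cork sanding block, 45 x 72 x 26 mm; origin under its centre. Leave alone.
Things that resemble listed ones, but are neither listed nor needed, are in the scene too. Of the things that look like the jar, take the one that is farthest to the robot's right at the start.

How it is judged:
By the outcome, as a careful person would: the job done as asked, in the order asked, and still so for the second after the job is handed in, with the robot touching nothing.
It also fails if it takes over 72 s, if anything falls off the work surface, if the arm or the gripper's body presses on something with over 40 N, if the wrist force passes 120 N, or if a joint passes its speed limit or range.

ROBOT

A 6-joint arm with a two-finger parallel gripper is mounted at the origin on a cart in front of the work surface, level with it; the furniture and walls round the work are solid. World frame = base frame: x ahead of the robot, y to its left, z up, the work surface at z = 0. Lengths are in m, angles in rad, forces in N, time in s.
With the tool pointing down it reaches from about 0.375 to 0.925 m from the base axis. Payload 5.7 kg.
Tool frame: the origin (TCP) lies at the very end of the fingers, on their centre line; the grasp point (between the pads) lies bot.grip_depth behind it (bot.grip_depth is the distance from the TCP to the grasp point, in m); z points along the fingers, y is the line along which they close (so a half turn about z gives the same grasp; the last joint's range is limited). The gripper opens to 85 mm and grips with 20 to 120 N. Pads are 22 mm wide; open, the fingers measure 114 mm over their backs; the gripper's body (76 mm by 85 mm) begins 54 mm behind the grasp point. The pads swing forward as they close: fully open they stand 13 mm farther back than shut.
Start: joints at [1.084, 0.359, 1.51, -0, 1.272, -0.115], TCP at [0.218, 0.559, 0.231] pointing down, gripper open.
Joint ranges: [-2.97, 2.97], [-1.01, 2.36], [0.21, 2.38], [-0.96, 4.11], [0.2, 2.71], [-2.98, 2.98]. Speed limits (rad/s): [2.39, 2.39, 3.14, 3.14, 3.14, 3.14].

INTERFACE

Orientations are given as a unit quaternion [x, y, z, w].
In Python, from plant import bot gives the robot as it stands.
- The arm moves only by the shell command python3 -m pendant 'ROWS' [OPENING]. ROWS is a JSON object of lists of equal length, an entry for each row: "slide": the shift along the tool's x, y, z in mm, a list of three; "twist": the turn, a rotation vector about the tool's x, y, z in degrees, a list of three. In form: {"slide": [[x, y, z], ...], "twist": [[ax, ay, az], ...]}. A call has 1 to 5 rows; each row shifts and turns the commanded pose from where the row before left it, along the tool's axes as they then stand; what a row does not reach is not made up. A row lasts 1/10 s, in which the tool goes at most 50 mm and 8.59 degrees, less where a joint would pass 70% of its speed; a pose out of reach is approached as far as the arm can. A call is refused whole if a number of a shift passes 50 or a number of a turn 8.59, either way. A call with a gripper value outside its range is refused whole. OPENING is the finger opening in mm, from 0 to 85.4, set as the call begins (- or left out, the last holds). The fingers move at their own pace and stop on an object; the grip force is fixed at half the most. Time passes only in rows, so rows that do not move let the fingers close. It gives the time, the measured TCP pose, the force, the opening and the grip force at its end, in the units of the state.
- bot.sense(): the state, without advancing time (a new reading comes with each control period).
- bot.grab_frame(name): name is "scene" or "top" or "wrist"; returns the picture (420x560x3 uint8, blue, green, red); there is no depth.
- bot.camera_params(name): a dict with "vertical_fov" (degrees; the focal length in pixels is half the picture's height over the tangent of half this angle, whatever the lens; pixels are square), "cx", "cy" (the principal point, pixels), "k1" (the pictures are not rectified: a ray, as slopes to the right and down, at radius r is drawn at 1 + k1 r^2 times it, then the intrinsics apply), "camera_from_world" (4x4, takes a point from world to camera coordinates); the wrist camera has in their place "hand_eye" (4x4, takes a point from camera to tool coordinates, whose origin is the TCP and whose axes are the flange's). Camera axes: x right, y down, z forward; pixel columns grow to the right and rows downward; lengths in m; the calibration is good to about 2 mm. A picture is of the moment at which its call begins: read the wrist's pose just before it. camera_params takes no time and is no camera call.
- bot.close_job(): hands the job in; it is judged then, once.
Trained networks look in the newest picture that a camera, given by its name, has taken for a name from the list of things; names that differ only in an ending like _2 or _b are one class to them, and where a whole thing is asked for, a point or a joint stands for the part that bears it (a point fixed in the world has none). Each returns a list of dicts, best first, with "conf" (0 to 1); they miss things now and then, are a little off and sometimes report something else, mostly with a low value. They report only what shows in the picture. A call takes as long as a camera call. They do not tell look-alikes from the thing itself.
- bot.look_for(camera, target): "box" ([left, top, width, height] in pixels, round what is visible of it).
- bot.cut_out(camera, target): "region" (420x560 bool, what is visible of it) and "box" ([left, top, width, height] in pixels, round what is visible of it).
- bot.place_of(camera, target): "location" ([column, row] in pixels: a listed point, or the origin of a listed thing).
The state is a dict: "clock": time; "joint_positions": joint angles; "qd": joint speeds; "joint_torque": joint torques, N m; "tool_pos": TCP position; "tool_rot": TCP orientation; "ft_force": force on the tool from outside, world axes, zero at the start; "wrist_torque": the same for the moment, N m; "grip_width": finger opening in m; "gripper_force": force on a finger pad.
Only numpy, scipy, OpenCV 4.12 (cv2) and the standard library are available. Lean on these libraries where they do the work, as an engineer would, in place of code of your own. Each camera call takes 0.05 s, during which the arm holds its last target. There are 200 camera calls.

## Working session

There is one attempt and no reset: what is moved stays moved. The work goes in short steps, Python scripts to look and compute and a shell command to move; the robot and the scene stay as the last step left them, time stands still between calls to the robot, and variables do not carry over. Pictures are saved under pics/ and viewed, at most 10 in all, crops included, and the job is handed in when it is done.

```bash
ls; mkdir -p pics; cat > h.py <<'E'
import numpy as np, cv2
from scipy.spatial.transform import Rotation as R
from plant import bot
def snap(n,f):
    s=bot.sense(); im=np.array(bot.grab_frame(n)); cv2.imwrite('pics/'+f,im); return s,im
def ray(n,uv,s=None):
    p=bot.camera_params(n); f=210/np.tan(np.radians(p['vertical_fov'])/2)
    K=np.array([[f,0,p['cx']],[0,f,p['cy']],[0,0,1.]])
    q=cv2.undistortPoints(np.array([[uv]],float),K,np.array([p['k1'],0,0,0,0.]))[0,0]
    d=np.array([q[0],q[1],1.])
    if n=='wrist':
        T=np.eye(4);T[:3,:3]=R.from_quat(s['tool_rot']).as_matrix();T[:3,3]=s['tool_pos'];W=T@np.array(p['hand_eye'])
    else: W=np.linalg.inv(np.array(p['camera_from_world']))
    return W[:3,3],W[:3,:3]@d
def onz(n,uv,z,s=None):
    o,d=ray(n,uv,s); return o+d*(z-o[2])/d[2]
def proj(n,P,s=None):
    p=bot.camera_params(n); f=210/np.tan(np.radians(p['vertical_fov'])/2)
    if n=='wrist':
        T=np.eye(4);T[:3,:3]=R.from_quat(s['tool_rot']).as_matrix();T[:3,3]=s['tool_pos'];C=np.linalg.inv(T@np.array(p['hand_eye']))
    else: C=np.array(p['camera_from_world'])
    q=C[:3,:3]@np.array(P)+C[:3,3]; x=q[:2]/q[2]; x=x*(1+p['k1']*(x@x)); return x*f+[p['cx'],p['cy']]
def delta(pos,rot=None):
    s=bot.sense();Rm=R.from_quat(s['tool_rot']);
    print('slide mm',np.round(Rm.inv().apply(np.array(pos)-s['tool_pos'])*1000,1))
    if rot is not None: print('twist',np.round((Rm.inv()*rot).as_rotvec(degrees=True),2))
E
cat > a.py <<'E'
from h import *
s,a=snap('scene','scene1.png');print({k:np.round(v,3) for k,v in s.items() if k in('tool_pos','tool_rot','clock')},bot.grip_depth)
print(np.round(R.from_quat(s['tool_rot']).as_matrix(),2).tolist())
s,b=snap('top','top1.png')
for n in('scene','top'):
    print(n,np.round(np.linalg.inv(np.array(bot.camera_params(n)['camera_from_world'])),2).tolist())
    for t in('jar','knob','panel','roof_edge','bay','drawer_unit','ball_holder','small_cup','cork_block'):
        z={'jar':0,'knob':.042,'panel':.042,'roof_edge':.188,'bay':.021}.get(t,0)
        for r in bot.place_of(n,t)[:4]: print(t,round(r['conf'],2),np.round(r['location']),np.round(onz(n,r['location'],z),3))
E
python3 a.py
```

```text
pics
{'clock': np.float64(0.0), 'tool_pos': array([0.218, 0.558, 0.23 ]), 'tool_rot': array([ 0.185,  0.983, -0.001, -0.   ])} 0.0187
[[-0.93, 0.36, -0.0], [0.36, 0.93, -0.0], [0.0, -0.0, -1.0]]
scene [[0.8, -0.29, 0.53, -0.09], [-0.61, -0.35, 0.72, -0.92], [-0.02, -0.89, -0.45, 0.7], [0.0, 0.0, 0.0, 1.0]]
jar 0.86 [336. 290.] [ 0.573 -0.274  0.   ]
jar 0.78 [360. 311.] [ 0.56  -0.371  0.   ]
jar 0.58 [307. 305.] [ 0.476 -0.272  0.   ]
knob 0.79 [272. 239.] [ 0.561 -0.013  0.042]
roof_edge 0.81 [274. 189.] [0.588 0.007 0.188]
bay 0.36 [197. 243.] [0.389 0.143 0.021]
drawer_unit 0.78 [309. 230.] [0.732 0.016 0.   ]
ball_holder 0.66 [183. 226.] [0.419 0.305 0.   ]
small_cup 0.74 [301. 329.] [ 0.407 -0.329  0.   ]
cork_block 0.63 [195. 244.] [0.398 0.173 0.   ]
top [[0.47, -0.76, 0.45, -0.05], [-0.88, -0.41, 0.23, -0.33], [0.01, -0.5, -0.86, 1.29], [0.0, 0.0, 0.0, 1.0]]
jar 0.72 [345. 284.] [ 0.481 -0.275  0.   ]
jar 0.67 [356. 258.] [ 0.576 -0.27   0.   ]
jar 0.48 [382. 277.] [ 0.557 -0.367  0.   ]
knob 0.92 [280. 215.] [0.579 0.001 0.042]
panel 0.8 [285. 215.] [ 0.586 -0.015  0.042]
roof_edge 0.58 [280. 193.] [ 0.568 -0.004  0.188]
drawer_unit 0.94 [298. 194.] [ 0.7   -0.006  0.   ]
ball_holder 0.89 [173. 216.] [0.432 0.316 0.   ]
small_cup 0.52 [355. 311.] [ 0.418 -0.335  0.   ]
small_cup 0.2 [381. 277.] [ 0.556 -0.362  0.   ]
cork_block 0.62 [203. 246.] [ 0.387  0.172 -0.   ]
```

View pics/scene1.png

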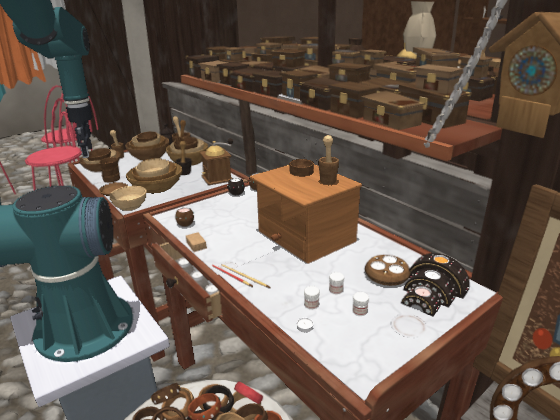

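View pics/top1.png

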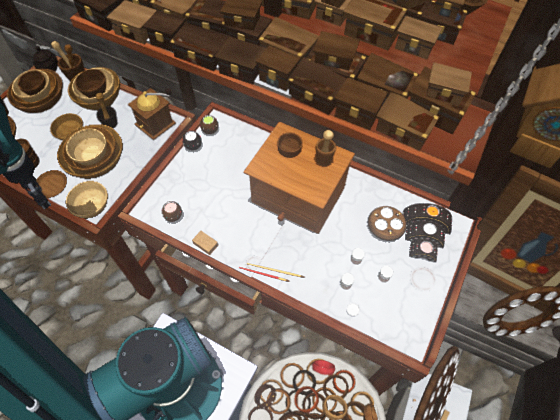

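The scene shows three white-capped jars at scene pixels (336,284), (312,297) and (360,303). The rightmost is (360,303), which gives about (0.558,-0.369). The unit stands near (0.70,0), with its knob at top pixel (280,215).

```bash
python3 - <<'E'
from h import *
print([k for k in dir(bot) if k[0]!='_'])
c={k:onz('top',v,.2)[:2] for k,v in dict(fl=(247,172),fr=(322,203),bl=(281,123),br=(355,156)).items()}
print(c)
for a,b in(('fr','fl'),('br','bl')): d=c[b]-c[a];print(np.linalg.norm(d),np.degrees(np.arctan2(-d[0],d[1])))
for a,b in(('fr','br'),('fl','bl')): d=c[b]-c[a];print(np.linalg.norm(d),np.degrees(np.arctan2(d[1],d[0])))
print(sum(c.values())/4)
print(np.round(bot.camera_params('wrist')['hand_eye'],3).tolist(),bot.camera_params('wrist')['vertical_fov'])
# lean 35 pose
rot=R.from_matrix(np.array([[-1,0,0],[0,1,0],[0,0,-1.]]).T)*R.from_euler('y',-35,degrees=True)
print(rot.as_matrix().round(2)); delta([.46,0,.2],rot)
E
```

```text
['MotionError', 'camera_params', 'close_job', 'cut_out', 'grab_frame', 'grip_depth', 'look_for', 'place_of', 'sense']
{'fl': array([0.58075077, 0.11128237]), 'fr': array([ 0.58964874, -0.12713399]), 'bl': array([0.79358411, 0.11222692]), 'br': array([ 0.78619708, -0.14356306])}
0.238582347419659 2.1373525173211494
0.25589662236505706 -1.6542010660254676
0.19723377396499392 -4.778128443181184
0.21283543276206363 0.25427452150594787
[ 0.68754518 -0.01179694]
[[-0.001, -0.945, -0.327, 0.085], [1.0, -0.001, -0.001, -0.0], [0.001, -0.327, 0.945, -0.142], [0.0, 0.0, 0.0, 1.0]] 63.876523576628664
[[-0.82  0.    0.57]
 [ 0.    1.    0.  ]
 [-0.57  0.   -0.82]]
slide mm [-428.6 -432.8   31.3]
twist [ -6.51 -34.59 -20.63]
```

```bash

python3 -m pendant '{"slide":[[-29,-29,2],[-29,-29,2],[-29,-29,2],[-29,-29,2],[-29,-29,2]],"twist":[[0,0,0],[0,0,0],[0,0,0],[0,0,0],[0,0,0]]}' 85
python3 -m pendant '{"slide":[[-29,-29,2],[-29,-29,2],[-29,-29,2],[-29,-29,2],[-29,-29,2]],"twist":[[0,0,0],[0,0,0],[0,0,0],[0,0,0],[0,0,0]]}'
python3 -m pendant '{"slide":[[-29,-29,2],[-29,-29,2],[-29,-29,2],[-29,-29,2],[-22,-25,2]],"twist":[[0,0,0],[0,0,0],[0,0,0],[0,0,0],[0,0,0]]}'
python3 -m pendant '{"slide":[[0,0,0],[0,0,0],[0,0,0]],"twist":[[0,0,-7],[0,0,-7],[0,0,-6.6]]}'
python3 -m pendant '{"slide":[[0,0,0],[0,0,0],[0,0,0],[0,0,0],[0,0,0]],"twist":[[0,-7,0],[0,-7,0],[0,-7,0],[0,-7,0],[0,-7,0]]}'
cat > b.py <<'E'
from h import *
import sys
s,a=snap('wrist',sys.argv[1]);print(s['clock'],np.round(s['tool_pos'],4),np.round(R.from_quat(s['tool_rot']).as_matrix(),3).tolist(),np.round(s['joint_positions'],2))
for t in sys.argv[2:]:
    z={'jar':0,'knob':.042,'panel':.042,'roof_edge':.188,'bay':.021}.get(t,0)
    for r in bot.place_of('wrist',t)[:3]: print(t,round(r['conf'],2),np.round(r['location']),np.round(onz('wrist',r['location'],z,s),4))
E
python3 b.py w1.png knob panel roof_edge
```

```text
clock: 1.5
tool_pos: [0.3008, 0.3698, 0.2214]
tool_rot: [0.185, 0.983, 0.0, 0.0]
ft_force: [0.1, 0.9, -0.5]
grip_width: 0.085
gripper_force: 0.0
clock: 2.0
tool_pos: [0.3834, 0.182, 0.2115]
tool_rot: [0.185, 0.983, 0.0, 0.0]
ft_force: [0.6, 0.1, 0.5]
grip_width: 0.0849
gripper_force: 0.0
clock: 2.5
tool_pos: [0.4614, -0.0003, 0.2016]
tool_rot: [0.185, 0.983, -0.0, 0.001]
ft_force: [0.1, -0.1, -0.2]
grip_width: 0.0851
gripper_force: 0.0
clock: 2.8
tool_pos: [0.4603, 0.0014, 0.2013]
tool_rot: [0.004, 1.0, -0.0, 0.0]
ft_force: [0.2, 0.0, 0.6]
grip_width: 0.085
gripper_force: 0.0
clock: 3.3
tool_pos: [0.4599, 0.0058, 0.2012]
tool_rot: [0.003, 0.958, 0.003, 0.286]
ft_force: [0.4, 2.3, -0.2]
grip_width: 0.0854
gripper_force: 0.0
3.3 [0.4599 0.0058 0.2012] [[-0.837, 0.005, 0.547], [0.008, 1.0, 0.003], [-0.547, 0.007, -0.837]] [-0.25 -0.02  2.29  0.44  0.34 -2.19]
knob 0.65 [266. 190.] [ 0.5726 -0.0077  0.042 ]
panel 0.74 [266. 201.] [ 0.5911 -0.0087  0.042 ]
roof_edge 0.93 [266. 332.] [ 0.574 -0.005  0.188]
```

View pics/w1.png

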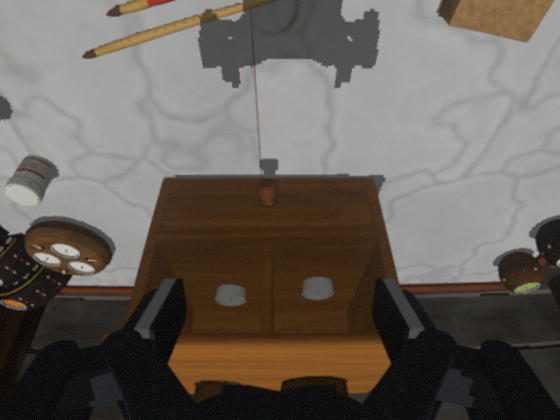

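The image is upside down. It shows the drawer front with its bottom edge from (163,178) to (377,178), the knob at (268,192) and the roof edge at y≈335–345.

```bash
python3 - <<'E'
from h import *
s=bot.sense()
for uv,z in [((163,178),0),((377,178),0),((163,178),.012),((377,178),.012),((148,236),.074),((386,236),.074),((174,342),.188),((386,342),.188),((268,205),.042),((268,192),.042),((268,180),.042)]: print(uv,z,np.round(onz('wrist',uv,z,s),4))
E
```

```text
(163, 178) 0 [ 0.5967 -0.1303  0.    ]
(377, 178) 0 [0.6007 0.1223 0.    ]
(163, 178) 0.012 [ 0.5843 -0.1243  0.012 ]
(377, 178) 0.012 [0.5881 0.1172 0.012 ]
(148, 236) 0.074 [ 0.6087 -0.1348  0.074 ]
(386, 236) 0.074 [0.6133 0.1209 0.074 ]
(174, 342) 0.188 [ 0.6012 -0.0845  0.188 ]
(386, 342) 0.188 [0.6077 0.0972 0.188 ]
(268, 205) 0.042 [ 0.5977 -0.0061  0.042 ]
(268, 192) 0.042 [ 0.5763 -0.0054  0.042 ]
(268, 180) 0.042 [ 0.5582 -0.0048  0.042 ]
```

```bash
python3 -c "
from h import *
delta([.5265,-.006,.110]);delta([.581,-.006,.026])"
```

```text
slide mm [ -4.9 -12.2 111.8]
slide mm [ -5.  -12.7 211.9]
```

```bash

python3 -m pendant '{"slide":[[-1,-3,40],[-1,-3,40],[-1,-3,40],[-1,-3,40],[-1,-1,20]],"twist":[[0,0,0],[0,0,0],[0,0,0],[0,0,0],[0,0,0]]}' 60
python3 b.py w2.png knob panel
```

```text
clock: 4.0
tool_pos: [0.5563, -0.0118, 0.1009]
tool_rot: [0.001, 0.963, 0.024, 0.269]
ft_force: [-0.2, -0.1, 1.1]
grip_width: 0.0602
gripper_force: 0.0
4.0 [ 0.5563 -0.0118  0.1009] [[-0.855, -0.011, 0.519], [0.014, 0.999, 0.046], [-0.519, 0.047, -0.854]] [-0.27  0.35  2.2   1.19  0.2  -2.97]
knob 0.75 [283. 209.] [ 0.5713 -0.0068  0.042 ]
panel 0.85 [280. 228.] [ 0.5907 -0.0087  0.042 ]
```

View pics/w2.png

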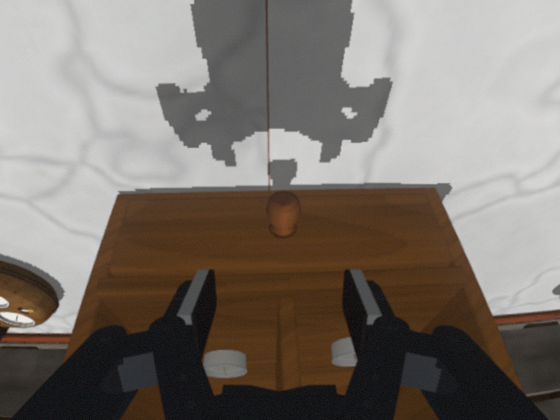

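The knob sits at (283,212) between the fingers and the drawer is nearly shut. Joints 5 and 6 hit their limits at this lean, so I'll use about 24°, which clears the roof edge by my geometry.

```bash

python3 -m pendant '{"slide":[[0,0,0],[0,0,0]],"twist":[[0,4,0],[0,4,0]]}'
python3 -c "
from h import *
s=bot.sense();print(s['joint_positions'].round(2) if hasattr(s['joint_positions'],'round') else s['joint_positions'],R.from_quat(s['tool_rot']).as_matrix().round(3).tolist())
z=R.from_quat(s['tool_rot']).as_matrix()[:,2]
T=np.array([.568,-.006,.043])+.0187*z;print(T);delta(T)"
```

```text
clock: 4.35
tool_pos: [0.5534, -0.0036, 0.1028]
tool_rot: [-0.007, 0.97, 0.032, 0.24]
ft_force: [0.6, 0.3, -0.3]
grip_width: 0.0602
gripper_force: 0.0
[-0.25  0.33  2.15  0.75  0.27 -2.53] [[-0.885, -0.028, 0.465], [0.003, 0.998, 0.065], [-0.466, 0.059, -0.883]]
[ 0.57669692 -0.00478605  0.02649001]
slide mm [14.9 -6.3 78.1]
```

```bash

python3 -m pendant '{"slide":[[5,-2,20],[5,-2,20]],"twist":[[0,2,0],[0,2,0]]}'
python3 -m pendant '{"slide":[[5,-2,18],[0,0,0]],"twist":[[0,1,0],[0,0,0]]}'
python3 -c "
from h import *
s=bot.sense();print(s['joint_positions'],R.from_quat(s['tool_rot']).as_matrix().round(3).tolist())
z=R.from_quat(s['tool_rot']).as_matrix()[:,2]
T=np.array([.568,-.006,.043])+.0187*z;print(T);delta(T)"
```

```text
clock: 4.55
tool_pos: [0.5644, -0.0054, 0.0637]
tool_rot: [-0.008, 0.978, 0.031, 0.208]
ft_force: [-0.3, -0.0, -0.4]
grip_width: 0.0601
gripper_force: 0.0
clock: 4.75
tool_pos: [0.5665, -0.006, 0.0431]
tool_rot: [-0.008, 0.98, 0.031, 0.198]
ft_force: [-1.1, 0.5, 0.7]
grip_width: 0.0601
gripper_force: 0.0
[-0.23496591  0.47062553  2.09872635  0.66843436  0.24995007 -2.44644374] [[-0.922, -0.029, 0.387], [-0.004, 0.998, 0.065], [-0.388, 0.058, -0.92]]
[ 0.57524156 -0.00478582  0.02580187]
slide mm [-1.4 -0.  19.4]
```

```bash

python3 -m pendant '{"slide":[[-1,0,10],[0,0,9]],"twist":[[0,0,0],[0,0,0]]}'
python3 -m pendant '{"slide":[[0,0,0],[0,0,0],[0,0,0],[0,0,0],[0,0,0]],"twist":[[0,0,0],[0,0,0],[0,0,0],[0,0,0],[0,0,0]]}' 0
python3 -m pendant '{"slide":[[0,0,0],[0,0,0],[0,0,0]],"twist":[[0,0,0],[0,0,0],[0,0,0]]}' 
python3 -c "
from h import *
s=bot.sense();print(s['joint_positions'],R.from_quat(s['tool_rot']).as_matrix().round(3).tolist())
delta(s['tool_pos']+np.array([-.04,-.0,.0]))"
```

```text
clock: 4.95
tool_pos: [0.5748, -0.0048, 0.0278]
tool_rot: [-0.008, 0.979, 0.031, 0.199]
ft_force: [-0.4, 0.4, -0.5]
grip_width: 0.0599
gripper_force: 0.0
clock: 5.45
tool_pos: [0.5752, -0.0052, 0.0278]
tool_rot: [-0.007, 0.979, 0.031, 0.2]
ft_force: [-0.8, 1.2, 7.2]
grip_width: 0.0188
gripper_force: 58.5
clock: 5.75
tool_pos: [0.5752, -0.0052, 0.0278]
tool_rot: [-0.007, 0.979, 0.031, 0.2]
ft_force: [-1.5, 0.2, 7.2]
grip_width: 0.0186
gripper_force: 58.5
[-0.22824829  0.51045676  2.09132849  0.76074044  0.22037707 -2.53375541] [[-0.92, -0.027, 0.39], [-0.002, 0.998, 0.064], [-0.391, 0.058, -0.918]]
slide mm [ 36.8   1.1 -15.6]
```

```bash

python3 -m pendant '{"slide":[[9,0,-4],[18,0.5,-8],[18,0.5,-8]],"twist":[[0,0,0],[0,0,0],[0,0,0]]}'
python3 -m pendant '{"slide":[[18,0.5,-8],[0,0,0]],"twist":[[0,0,0],[0,0,0]]}'
python3 -c "
from h import *
s=bot.sense();print(s['joint_positions'],R.from_quat(s['tool_rot']).as_matrix().round(3).tolist())"
```

```text
clock: 6.05
tool_pos: [0.5233, -0.0048, 0.0281]
tool_rot: [-0.009, 0.98, 0.035, 0.196]
ft_force: [1.8, 5.1, -32.1]
grip_width: 0.0187
gripper_force: 59.4
clock: 6.25
tool_pos: [0.4986, -0.0045, 0.0281]
tool_rot: [-0.007, 0.981, 0.038, 0.191]
ft_force: [-0.4, 6.8, -25.8]
grip_width: 0.0185
gripper_force: 61.5
[-0.28529656  0.46378336  2.24391334  1.14289639  0.1991218  -2.97262501] [[-0.927, -0.027, 0.375], [0.002, 0.997, 0.078], [-0.376, 0.073, -0.924]]
```

```bash

python3 -m pendant '{"slide":[[1.5,0,0],[15,0,-5],[15,0,-4]],"twist":[[0,4,0],[0,4,0],[0,4,0]]}'
python3 -c "
from h import *
s=bot.sense();print(s['joint_positions'],R.from_quat(s['tool_rot']).as_matrix().round(3).tolist())
delta(s['tool_pos']+np.array([-.02,-.0,.0]))"
```

```text
clock: 6.55
tool_pos: [0.4827, -0.0045, 0.0282]
tool_rot: [-0.012, 0.991, 0.041, 0.13]
ft_force: [4.0, 11.9, -8.8]
grip_width: 0.0186
gripper_force: 63.4
[-0.26996     0.44350673  2.17301893  0.47788639  0.32999452 -2.30410788] [[-0.966, -0.035, 0.257], [-0.014, 0.996, 0.084], [-0.259, 0.077, -0.963]]
slide mm [19.3  0.7 -5.1]
```

```bash

python3 -m pendant '{"slide":[[15,0,-4],[15,0,-3],[6,0,-1]],"twist":[[0,4,0],[0,4,0],[0,2,0]]}'
python3 -m pendant '{"slide":[[4,0,0],[0,0,0]],"twist":[[0,0,0],[0,0,0]]}'
python3 -c "
from h import *
s=bot.sense();print(s['joint_positions'],R.from_quat(s['tool_rot']).as_matrix().round(3).tolist())
print(s['tool_pos']-.0187*R.from_quat(s['tool_rot']).as_matrix()[:,2])"
```

```text
clock: 6.85
tool_pos: [0.4449, -0.0041, 0.0291]
tool_rot: [-0.017, 0.998, 0.041, 0.042]
ft_force: [2.1, 0.4, -23.8]
grip_width: 0.0185
gripper_force: 61.4
clock: 7.05
tool_pos: [0.4423, -0.004, 0.029]
tool_rot: [-0.017, 0.998, 0.041, 0.045]
ft_force: [1.0, -3.8, -19.3]
grip_width: 0.0185
gripper_force: 61.9
[-0.25379387  0.43237156  2.11698048  0.20223447  0.53614679 -2.0299997 ] [[-0.995, -0.038, 0.088], [-0.03, 0.996, 0.083], [-0.091, 0.08, -0.993]]
[ 0.44063536 -0.00559113  0.04759037]
```

```bash

python3 -m pendant '{"slide":[[4,0,2],[4,0,0],[0,0,0]],"twist":[[0,0,0],[0,0,0],[0,0,0]]}'
python3 -m pendant '{"slide":[[3,0,0],[3,0,0],[0,0,0]],"twist":[[0,0,0],[0,0,0],[0,0,0]]}'

```

```text
clock: 7.35
tool_pos: [0.4378, -0.0041, 0.0287]
tool_rot: [-0.016, 0.998, 0.041, 0.048]
ft_force: [-0.5, 1.8, 11.7]
grip_width: 0.0184
gripper_force: 65.0
clock: 7.65
tool_pos: [0.4362, -0.0042, 0.0287]
tool_rot: [-0.015, 0.998, 0.041, 0.052]
ft_force: [11.0, 13.5, 3.6]
grip_width: 0.0186
gripper_force: 64.0
```

```bash

python3 -m pendant '{"slide":[[4,0,0],[0,0,0]],"twist":[[0,0,0],[0,0,0]]}'
python3 -m pendant '{"slide":[[-2,0,0],[0,0,0],[0,0,0],[0,0,0]],"twist":[[0,0,0],[0,0,0],[0,0,0],[0,0,0]]}' 60
python3 -m pendant '{"slide":[[0,0,-25],[0,0,-45],[0,0,-45],[0,0,-45],[0,0,-40]],"twist":[[0,0,0],[0,0,0],[0,0,0],[0,0,0],[0,0,0]]}'
python3 b.py w3.png knob panel bay
python3 -c "
from h import *
J=np.array([.558,-.369,.20]);th=np.arctan2(J[1],J[0])
s=bot.sense()
rot=R.from_matrix(np.array([[-1,0,0],[0,1,0],[0,0,-1.]]).T)
delta([.50,-.33,.2],rot)"

```

```text
clock: 7.85
tool_pos: [0.4361, -0.0044, 0.0288]
tool_rot: [-0.015, 0.998, 0.04, 0.055]
ft_force: [23.1, 23.5, -5.4]
grip_width: 0.0188
gripper_force: 63.1
clock: 8.25
tool_pos: [0.4269, -0.0041, 0.0262]
tool_rot: [-0.017, 0.998, 0.041, 0.045]
ft_force: [0.6, 0.1, 0.4]
grip_width: 0.0601
gripper_force: 0.0
clock: 8.75
tool_pos: [0.4089, -0.021, 0.2266]
tool_rot: [-0.017, 0.998, 0.041, 0.046]
ft_force: [1.5, -1.3, -0.5]
grip_width: 0.06
gripper_force: 0.0
8.75 [ 0.4089 -0.021   0.2266] [[-0.995, -0.037, 0.09], [-0.03, 0.996, 0.083], [-0.092, 0.08, -0.992]] [-0.32  0.04  1.96  0.12  1.09 -1.98]
knob 0.56 [279. 197.] [ 0.4389 -0.0056  0.042 ]
panel 0.55 [278. 212.] [ 0.4547 -0.0064  0.042 ]
bay 0.57 [276. 274.] [ 0.5472 -0.0038  0.021 ]
slide mm [ -78.2 -313.1    7.8]
twist [4.67 5.32 1.92]
```

View pics/w3.png

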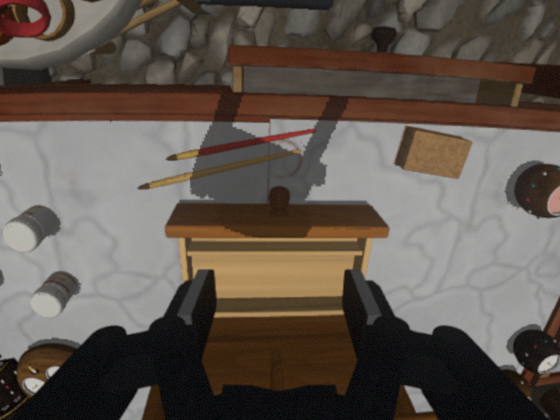

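The drawer is out, with the knob at (279,200), the panel edge at y≈225, and the bay visible between the divider (y≈252) and the back (y≈305). The jars are at left, (25,230) and (55,293).

```bash
python3 -c "
from h import *
rot=R.from_matrix(np.array([[-1,0,0],[0,1,0],[0,0,-1.]]).T)*R.from_euler('y',-10,degrees=True)
delta([.47,-.365,.16],rot)"

```

```text
slide mm [ -43.5 -350.    41.9]
twist [ 4.82 -4.67  1.51]
```

```bash

python3 -m pendant '{"slide":[[-5,-43,5],[-5,-43,5],[-5,-43,5],[-5,-43,5],[-5,-43,5]],"twist":[[0,0,0],[0,0,0],[0,0,0],[0,0,0],[0,0,0]]}'
python3 -m pendant '{"slide":[[-5,-43,5],[-5,-43,5],[-5,-43,5],[0,0,0]],"twist":[[0,0,0],[0,0,0],[0,0,0],[4.8,-4.7,1.5]]}'
python3 b.py w4.png jar; python3 - <<'E'
from h import *
s=bot.sense();bot.grab_frame('wrist')
for r in bot.cut_out('wrist','jar')[:3]: print(r['conf'],r['box'])
E
```

```text
clock: 9.45
tool_pos: [0.4436, -0.2328, 0.1822]
tool_rot: [-0.017, 0.998, 0.043, 0.044]
ft_force: [1.0, 0.6, 0.0]
grip_width: 0.06
gripper_force: 0.0
clock: 9.85
tool_pos: [0.4691, -0.3675, 0.1559]
tool_rot: [0.002, 0.996, -0.0, 0.086]
ft_force: [0.0, 1.4, 0.1]
grip_width: 0.0601
gripper_force: 0.0
9.85 [ 0.4691 -0.3675  0.1559] [[-0.985, 0.004, 0.171], [0.003, 1.0, -0.001], [-0.171, -0.0, -0.985]] [-0.86  0.37  1.72  0.16  0.94 -2.52]
jar 0.69 [380. 181.] [ 0.4846 -0.2758  0.    ]
jar 0.66 [276. 244.] [ 0.553  -0.3712  0.    ]
0.69 [239.7, 241.2, 41.1, 58.4]
0.64 [340.8, 251.2, 48.1, 43.2]
0.62 [342.0, 171.4, 57.0, 59.5]
```

View pics/w4.png

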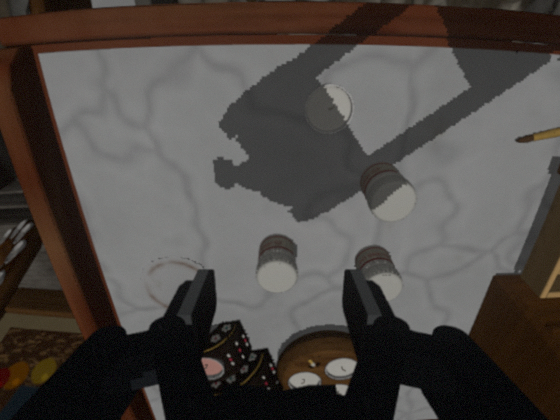

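The target jar has its base near (277,246) and its cap top near (277,276). The other two are at (388,190) and (379,272), both clear of the fingers.

```bash
python3 - <<'E'
from h import *
s=bot.sense()
print(onz('wrist',(277,275),.048,s),onz('wrist',(277,245),0,s))
for z in (0,.048):
  t=[proj('wrist',[.557+.019*np.cos(a),-.370+.019*np.sin(a),z],s) for a in np.arange(0,6.3,.2)];t=np.array(t);print(t.min(0),t.max(0))
zt=R.from_quat(s['tool_rot']).as_matrix()[:,2]
delta(np.array([.557,-.370,.039])+.0187*zt)
E
```

```text
[ 0.55093393 -0.35821953  0.048     ] [ 0.55127661 -0.35820475  0.        ]
[247.06969033 234.05106191] [284.02263837 264.4226563 ]
[243.00635859 263.50733179] [284.99605876 296.01972751]
slide mm [-71.3 -14.1 152.5]
```

```bash
python3 - <<'E'
from h import *
for i in range(3):
    s,_=snap('wrist',f'w5_{i}.png');print(s['clock'],s['tool_pos'],s['tool_rot'],s['qd'][:2])
    for r in bot.place_of('wrist','jar')[:3]: print(r['location'],onz('wrist',r['location'],0,s))
for r in bot.cut_out('wrist','jar')[:3]: print(r['box'])
E
```

```text
10.05 [ 0.46428741 -0.35674385  0.15905731] [-3.53040952e-04  9.96447562e-01  3.03459918e-03  8.41601036e-02] [ 0.011535   -0.02050659]
[358.7, 259.6] [ 0.57031432 -0.27222338  0.        ]
[266.6, 249.1] [ 0.55632075 -0.36888776  0.        ]
[366.9, 182.8] [ 0.48228247 -0.27473733  0.        ]
10.15 [ 0.46622574 -0.35839802  0.1611386 ] [-8.68961656e-04  9.96303726e-01  9.77424494e-04  8.58904795e-02] [ 0.00486351 -0.009989  ]
[268.2, 247.7] [ 0.55878713 -0.36956548  0.        ]
[367.0, 180.0] [ 0.48268007 -0.2767842   0.        ]
[361.3, 254.4] [ 0.56754977 -0.27190388  0.        ]
10.25 [ 0.46685808 -0.35901333  0.16183763] [-9.53054011e-04  9.96243138e-01  1.42596399e-04  8.65949223e-02] [-0.00029743 -0.00416675]
[367.9, 180.0] [ 0.48378893 -0.27665556  0.        ]
[270.4, 244.4] [ 0.55610421 -0.36815454  0.        ]
[362.9, 256.6] [ 0.57179778 -0.27050709  0.        ]
[351.9, 161.3, 50.1, 63.0]
[345.6, 243.4, 46.3, 47.0]
[244.5, 229.7, 40.9, 60.3]
```

```bash
python3 - <<'E'
from h import *
s=bot.sense()
J=np.array([.557,-.369,0])
t=np.array([proj('wrist',[J[0]+.019*np.cos(a),J[1]+.019*np.sin(a),z],s) for a in np.arange(0,6.3,.2) for z in(0,.048)]);print(t.min(0),t.max(0))
zt=R.from_quat(s['tool_rot']).as_matrix()[:,2]
delta(J+[0,0,.039]+.0187*zt); delta(J+[0,0,.039]-.05*zt)
E
```

```text
[247.52602731 229.70240987] [289.33560501 291.23769855]
slide mm [-67.8 -10.1 155.2]
slide mm [-67.8 -10.1  86.5]
```

```bash

python3 -m pendant '{"slide":[[-23,-4,20],[-23,-4,25],[-22,-5,30],[0,0,20],[0,0,0]],"twist":[[0,0,0],[0,0,0],[0,0,0],[0,0,0],[0,0,0]]}'
python3 -m pendant '{"slide":[[0,0,0],[0,0,0]],"twist":[[0,0,0],[0,0,0]]}'
python3 -c "
from h import *
s=bot.sense();zt=R.from_quat(s['tool_rot']).as_matrix()[:,2];print(s['clock'],zt)
delta(np.array([.557,-.371,.039])+.0187*zt)"
```

```text
clock: 10.9
tool_pos: [0.5488, -0.3702, 0.0763]
tool_rot: [-0.001, 0.996, 0.002, 0.085]
ft_force: [-1.1, 1.1, -1.0]
grip_width: 0.0601
gripper_force: 0.0
clock: 11.1
tool_pos: [0.5495, -0.3723, 0.0804]
tool_rot: [-0.0, 0.996, -0.0, 0.087]
ft_force: [-0.2, -0.3, 0.4]
grip_width: 0.06
gripper_force: 0.0
11.1 [ 1.73008913e-01 -1.03504922e-04 -9.84920253e-01]
slide mm [-0.2  1.3 60.8]
```

```bash

python3 -m pendant '{"slide":[[0,0,25],[0,0,25],[0,0,10],[0,0,0],[0,0,0]],"twist":[[0,0,0],[0,0,0],[0,0,0],[0,0,0],[0,0,0]]}'
python3 -m pendant '{"slide":[[0,0,0],[0,0,0],[0,0,0],[0,0,0],[0,0,0]],"twist":[[0,0,0],[0,0,0],[0,0,0],[0,0,0],[0,0,0]]}' 20
python3 -m pendant '{"slide":[[0,0,0],[0,0,0]],"twist":[[0,0,0],[0,0,0]]}'
```

```text
clock: 11.6
tool_pos: [0.56, -0.3723, 0.0211]
tool_rot: [-0.0, 0.996, 0.0, 0.087]
ft_force: [-0.0, -0.2, 0.3]
grip_width: 0.0607
gripper_force: 0.0
clock: 12.1
tool_pos: [0.5604, -0.3725, 0.0217]
tool_rot: [-0.0, 0.996, -0.0, 0.087]
ft_force: [-1.1, 1.1, 4.5]
grip_width: 0.0363
gripper_force: 59.3
clock: 12.3
tool_pos: [0.5604, -0.3725, 0.0217]
tool_rot: [-0.0, 0.996, -0.0, 0.087]
ft_force: [-1.1, 0.5, 5.0]
grip_width: 0.0362
gripper_force: 59.3
```

```bash

python3 -m pendant '{"slide":[[-2,0,-12],[-5,0,-28],[-5,0,-28],[-3,0,-17],[0,0,0]],"twist":[[0,0,0],[0,0,0],[0,0,0],[0,0,0],[0,0,0]]}'
python3 -c "
from h import *
s=bot.sense();print(R.from_quat(s['tool_rot']).as_matrix().round(3).tolist())
rot=R.from_matrix(np.array([[-1,0,0],[0,1,0],[0,0,-1.]]).T)*R.from_euler('y',-10,degrees=True)
delta([.515,-.006,.115],rot)"
```

```text
clock: 12.8
tool_pos: [0.5618, -0.3736, 0.1106]
tool_rot: [-0.0, 0.996, -0.002, 0.089]
ft_force: [1.3, -0.8, -0.5]
grip_width: 0.0361
gripper_force: 59.9
[[-0.984, -0.001, 0.177], [-0.001, 1.0, -0.004], [-0.177, -0.004, -0.984]]
slide mm [ 44.8 367.6 -14. ]
twist [-0.21  0.19  0.07]
```

```bash

python3 -m pendant '{"slide":[[4,20,-1],[5,36,-1],[5,40,-2],[5,40,-2],[5,40,-2]],"twist":[[0,0,0],[0,0,0],[0,0,0],[0,0,0],[0,0,0]]}'
python3 -m pendant '{"slide":[[5,40,-2],[5,40,-1],[5,40,-1],[3,36,-1],[3,22,-1]],"twist":[[0,0,0],[0,0,0],[0,0,0],[0,0,0],[0,0,0]]}'
python3 -m pendant '{"slide":[[0,12,0],[0,0,0],[0,0,0]],"twist":[[0,0,0],[0,0,0],[0,0,0]]}'
python3 - <<'E'
from h import *
s=bot.sense();print(s['joint_positions'],R.from_quat(s['tool_rot']).as_matrix().round(3).tolist())
snap('top','top2.png'); im=cv2.imread('pics/top2.png')[130:290,180:390]; cv2.imwrite('pics/top2c.png',cv2.resize(im,None,fx=3.5,fy=3.5))
for n in('wrist','top'):
  bot.grab_frame(n)
  for t in('bay','knob','panel','jar'):
    z={'jar':0.09,'knob':.042,'panel':.042,'bay':.021}[t]
    for r in bot.place_of(n,t)[:3]: print(n,t,r['conf'],r['location'],onz(n,r['location'],z,s))
delta([.526,-.005,.11]);
rot=R.from_matrix(np.array([[-1,0,0],[0,1,0],[0,0,-1.]]).T)*R.from_euler('y',-10,degrees=True)
delta([.5432,-.005,.043],rot)
E
```

```text
clock: 13.3
tool_pos: [0.5336, -0.1942, 0.1095]
tool_rot: [0.0, 0.996, 0.001, 0.086]
ft_force: [1.2, 0.3, -1.0]
grip_width: 0.0361
gripper_force: 60.0
clock: 13.8
tool_pos: [0.5112, -0.0154, 0.112]
tool_rot: [-0.001, 0.996, 0.001, 0.085]
ft_force: [0.8, -0.3, -0.5]
grip_width: 0.0361
gripper_force: 60.0
clock: 14.1
tool_pos: [0.5126, -0.0059, 0.1124]
tool_rot: [-0.001, 0.996, 0.0, 0.086]
ft_force: [-0.3, 0.0, -1.6]
grip_width: 0.0362
gripper_force: 60.0
[-0.16809162  0.31361289  1.96924149  0.04666901  0.68947979 -1.77387996] [[-0.985, -0.002, 0.171], [-0.001, 1.0, 0.001], [-0.171, 0.001, -0.985]]
wrist bay 0.84 [276.6, 235.9] [ 0.54543635 -0.00800159  0.021     ]
wrist knob 0.65 [280.1, 96.6] [ 0.43878552 -0.00563083  0.042     ]
wrist panel 0.97 [278.8, 126.2] [ 0.45565588 -0.00635379  0.042     ]
wrist jar 0.97 [282.2, 249.4] [ 0.50917887 -0.00450013  0.09      ]
top bay 0.82 [275.9, 225.5] [ 0.54989336 -0.00173564  0.021     ]
top bay 0.61 [173.0, 217.9] [0.41701589 0.30136414 0.021     ]
top panel 0.68 [264.6, 247.3] [ 0.45746111 -0.01266792  0.042     ]
top jar 0.54 [355.5, 257.2] [ 0.53505067 -0.27177575  0.09      ]
top jar 0.48 [267.6, 224.3] [0.50885616 0.00454143 0.09      ]
top jar 0.45 [345.4, 285.7] [ 0.44121653 -0.28164833  0.09      ]
slide mm [-12.5   1.1   4.8]
slide mm [-17.9   1.   73.8]
twist [ 0.05 -0.1   0.01]
```

View pics/top2c.png

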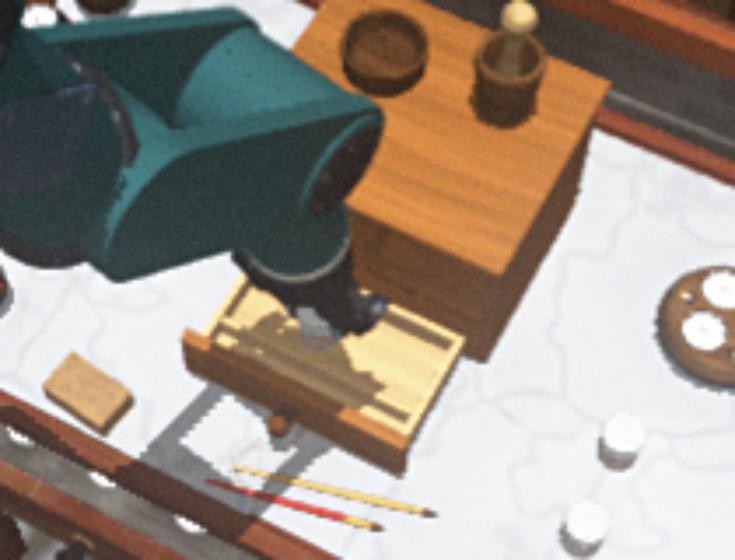

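The held jar is over the bay, and the drawer is fully out with the knob at crop (278,427) and the bay empty. The other two jars are undisturbed.

```bash

python3 -m pendant '{"slide":[[-7,0,8],[-8,1,16],[-3,0,18],[0,0,16],[0,0,8]],"twist":[[0,0,0],[0,0,0],[0,0,0],[0,0,0],[0,0,0]]}'
python3 -m pendant '{"slide":[[0,0,3],[0,0,0],[0,0,0]],"twist":[[0,0,0],[0,0,0],[0,0,0]]}'
python3 -m pendant '{"slide":[[0,0,2],[0,0,0],[0,0,0]],"twist":[[0,0,0],[0,0,0],[0,0,0]]}'
```

```text
clock: 15.15
tool_pos: [0.5421, -0.0047, 0.0491]
tool_rot: [-0.0, 0.996, 0.001, 0.086]
ft_force: [-1.0, -0.2, -0.2]
grip_width: 0.0361
gripper_force: 60.0
clock: 15.45
tool_pos: [0.5428, -0.0048, 0.0482]
tool_rot: [-0.0, 0.996, 0.0, 0.087]
ft_force: [0.9, -0.5, 0.1]
grip_width: 0.0361
gripper_force: 60.0
clock: 15.75
tool_pos: [0.543, -0.0048, 0.0461]
tool_rot: [-0.0, 0.996, 0.0, 0.087]
ft_force: [-1.1, -0.2, -0.5]
grip_width: 0.0359
gripper_force: 60.0
```

```bash

python3 -m pendant '{"slide":[[0,0,2],[0,0,0],[0,0,0]],"twist":[[0,0,0],[0,0,0],[0,0,0]]}'
python3 -m pendant '{"slide":[[0,0,1],[0,0,0],[0,0,0]],"twist":[[0,0,0],[0,0,0],[0,0,0]]}'
python3 -m pendant '{"slide":[[0,0,0.7],[0,0,0],[0,0,0]],"twist":[[0,0,0],[0,0,0],[0,0,0]]}'
```

```text
clock: 16.05
tool_pos: [0.5431, -0.0048, 0.0437]
tool_rot: [-0.0, 0.996, 0.0, 0.086]
ft_force: [0.5, 0.7, -0.5]
grip_width: 0.0362
gripper_force: 60.0
clock: 16.35
tool_pos: [0.5433, -0.0048, 0.0428]
tool_rot: [-0.0, 0.996, 0.0, 0.086]
ft_force: [-0.4, -0.5, -0.7]
grip_width: 0.0362
gripper_force: 60.0
clock: 16.65
tool_pos: [0.5441, -0.0048, 0.0426]
tool_rot: [-0.0, 0.996, 0.0, 0.087]
ft_force: [-0.9, 0.9, 5.4]
grip_width: 0.0365
gripper_force: 60.4
```

```bash

python3 -m pendant '{"slide":[[0,0,0],[0,0,0],[0,0,0],[0,0,0]],"twist":[[0,0,0],[0,0,0],[0,0,0],[0,0,0]]}' 60
python3 -m pendant '{"slide":[[0,0,-10],[0,0,-25],[0,0,-35],[20,0,-35],[30,0,-30]],"twist":[[0,0,0],[0,0,0],[0,0,0],[0,0,0],[0,0,0]]}'
python3 -m pendant '{"slide":[[40,0,-10],[30,0,0],[0,0,0]],"twist":[[0,0,0],[0,0,0],[0,0,0]]}' 0
python3 b.py w6.png jar knob panel bay
python3 -c "
from h import *
s=bot.sense();print(s['joint_positions'])
rot=R.from_matrix(np.array([[-1,0,0],[0,1,0],[0,0,-1.]]).T)
delta([.395,-.005,.04],rot)"
```

```text
clock: 17.05
tool_pos: [0.5433, -0.0048, 0.0419]
tool_rot: [-0.0, 0.996, 0.0, 0.086]
ft_force: [-0.9, 0.0, 0.7]
grip_width: 0.0596
gripper_force: 0.0
clock: 17.55
tool_pos: [0.4725, -0.0053, 0.1692]
tool_rot: [-0.0, 0.996, 0.0, 0.088]
ft_force: [0.9, 0.1, 0.5]
grip_width: 0.06
gripper_force: 0.0
clock: 17.85
tool_pos: [0.3943, -0.004, 0.1636]
tool_rot: [-0.0, 0.996, 0.001, 0.084]
ft_force: [-0.2, -0.2, -0.0]
grip_width: 0.0167
gripper_force: 0.0
17.85 [ 0.3943 -0.004   0.1636] [[-0.986, -0.001, 0.167], [-0.0, 1.0, 0.002], [-0.167, 0.002, -0.986]] [-0.22  0.06  2.13  0.06  0.78 -1.83]
jar 0.85 [ 56. 301.] [ 0.5672 -0.2724  0.    ]
jar 0.83 [ 30. 242.] [ 0.4819 -0.2744  0.    ]
jar 0.61 [277. 299.] [ 0.5587 -0.0061  0.    ]
knob 0.91 [278. 231.] [ 0.4407 -0.0049  0.042 ]
panel 0.94 [276. 244.] [ 0.4542 -0.007   0.042 ]
bay 0.58 [277. 304.] [ 0.546  -0.0063  0.021 ]
[-0.22216166  0.07101617  2.12265209  0.05536329  0.77841637 -1.82973892]
slide mm [ 28.5   0.2 121.9]
twist [ 0.03 10.    0.04]
```

View pics/w6.png

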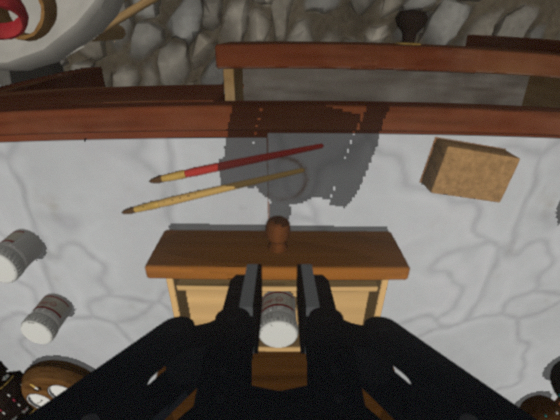

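The jar stands upright in the bay at (279,320). The pencils under the gripper path are only a few mm high, and the knob is at (278,232).

```bash

python3 -m pendant '{"slide":[[3,0,10],[8,0,35],[8,0,35],[6,0,25],[0,0,0]],"twist":[[0,-2.5,0],[0,-2.5,0],[0,0,0],[0,0,0],[0,0,0]]}'
python3 -m pendant '{"slide":[[0,0,0],[0,0,0]],"twist":[[0,0,0],[0,0,0]]}'
python3 -c "
from h import *
s=bot.sense();print(s['joint_positions'],s['grip_width'],R.from_quat(s['tool_rot']).as_matrix().round(3).tolist())
delta([.410,-.006,.036]);delta([.520,-.007,.036])"
```

```text
clock: 18.6
tool_pos: [0.3995, -0.0046, 0.0537]
tool_rot: [0.0, 0.992, 0.001, 0.127]
ft_force: [-0.1, 0.1, 0.3]
grip_width: 0.0001
gripper_force: 0.0
clock: 18.8
tool_pos: [0.4022, -0.0051, 0.0575]
tool_rot: [-0.0, 0.991, 0.0, 0.131]
ft_force: [-0.9, 0.0, 0.2]
grip_width: -0.0003
gripper_force: 0.0
[-0.24501529  0.30157083  2.3243111   0.24192436  0.2686561  -2.04219607] -0.00026661078639520744 [[-0.966, -0.001, 0.259], [-0.001, 1.0, 0.001], [-0.259, 0.0, -0.966]]
slide mm [-2.  -0.9 22.8]
slide mm [-108.2   -2.    51.3]
```

```bash

python3 -m pendant '{"slide":[[0,0,10],[-1,0,11],[0,0,0],[0,0,0]],"twist":[[0,4,0],[0,0,0],[0,0,0],[0,0,0]]}'
python3 -m pendant '{"slide":[[-5,0,1],[-5,0,1],[-5,0,1],[-5,0,1],[-5,0,1]],"twist":[[0,0,0],[0,0,0],[0,0,0],[0,0,0],[0,0,0]]}'
python3 -m pendant '{"slide":[[-6,0,1],[-8,0,1.5],[-8,0,1.5],[-8,0,1.5],[-8,0,1.5]],"twist":[[0,0,0],[0,0,0],[0,0,0],[0,0,0],[0,0,0]]}'
python3 -c "
from h import *
s=bot.sense();print(s['joint_positions'],s['ft_force'],R.from_quat(s['tool_rot']).as_matrix().round(3).tolist())"
```

```text
clock: 19.2
tool_pos: [0.4067, -0.0049, 0.0372]
tool_rot: [-0.0, 0.995, 0.0, 0.096]
ft_force: [-0.0, -0.6, -0.0]
grip_width: 0.0
gripper_force: 0.0
clock: 19.7
tool_pos: [0.432, -0.0048, 0.036]
tool_rot: [-0.0, 0.996, 0.001, 0.095]
ft_force: [-0.4, 0.2, 1.5]
grip_width: -0.0001
gripper_force: 0.7
clock: 20.2
tool_pos: [0.4711, -0.0048, 0.0362]
tool_rot: [-0.0, 0.995, 0.0, 0.095]
ft_force: [-2.1, -0.8, -0.6]
grip_width: 0.0003
gripper_force: 0.8
[-0.18580366  0.41708196  2.13630348  0.0916737   0.40311938 -1.83817398] [-2.10082545 -0.77174829 -0.57895548] [[-0.982, -0.001, 0.189], [-0.0, 1.0, 0.001], [-0.189, 0.001, -0.982]]
```

```bash

python3 -m pendant '{"slide":[[-8,0,1.5],[-8,0,1.6],[-8,0,1.8],[-8,0,1.9],[-8,0,2]],"twist":[[0,-1.2,0],[0,-1.2,0],[0,-1.2,0],[0,-1.2,0],[0,-1.2,0]]}'
python3 -m pendant '{"slide":[[-8,0,2.3],[-8,0,2.4],[-6,0,1.9],[-4,0,1],[0,0,0]],"twist":[[0,-0.5,0],[0,-0.5,0],[0,0,0],[0,0,0],[0,0,0]]}'
python3 b.py w7.png jar knob panel
python3 -c "
from h import *
s=bot.sense();print(s['joint_positions'],s['ft_force'],R.from_quat(s['tool_rot']).as_matrix().round(3).tolist())"
```

```text
clock: 20.7
tool_pos: [0.5116, -0.0048, 0.0369]
tool_rot: [-0.0, 0.989, 0.001, 0.148]
ft_force: [-1.7, 0.0, -1.2]
grip_width: -0.0003
gripper_force: 0.8
clock: 21.2
tool_pos: [0.5401, -0.005, 0.0379]
tool_rot: [-0.0, 0.988, 0.0, 0.157]
ft_force: [-0.1, -0.8, -0.0]
grip_width: 0.0
gripper_force: 0.0
21.2 [ 0.5401 -0.005   0.0379] [[-0.951, -0.001, 0.309], [-0.001, 1.0, 0.001], [-0.309, 0.0, -0.951]] [-0.18  0.46  2.09  0.19  0.29 -1.92]
[-0.17542926  0.45711191  2.09296911  0.1935827   0.28805232 -1.9240882 ] [-0.73141293  0.13612649  0.97788104] [[-0.951, -0.001, 0.308], [-0.0, 1.0, 0.001], [-0.308, 0.001, -0.951]]
```

```bash

python3 -m pendant '{"slide":[[-4,0,1.4],[-4,0,1.4],[-4,0,1.4],[-3,0,1],[0,0,0]],"twist":[[0,0,0],[0,0,0],[0,0,0],[0,0,0],[0,0,0]]}'
python3 -m pendant '{"slide":[[-3,0,1],[-2,0,0.7],[0,0,0]],"twist":[[0,0,0],[0,0,0],[0,0,0]]}'
```

```text
clock: 21.9
tool_pos: [0.5553, -0.0049, 0.0373]
tool_rot: [-0.0, 0.988, 0.0, 0.156]
ft_force: [1.3, -0.1, -0.9]
grip_width: -0.0
gripper_force: 0.0
clock: 22.2
tool_pos: [0.5593, -0.0047, 0.0369]
tool_rot: [-0.0, 0.988, 0.001, 0.155]
ft_force: [-2.4, 0.2, 1.1]
grip_width: -0.0
gripper_force: 1.0
```

```bash

python3 -m pendant '{"slide":[[-3,0,1],[-2,0,0.7],[0,0,0]],"twist":[[0,0,0],[0,0,0],[0,0,0]]}'
```

```text
clock: 22.5
tool_pos: [0.5597, -0.0039, 0.0354]
tool_rot: [-0.0, 0.989, 0.001, 0.151]
ft_force: [-11.8, -1.8, 6.8]
grip_width: 0.0001
gripper_force: 6.2
```

```bash

python3 -m pendant '{"slide":[[-2,0,0.7],[0,0,0]],"twist":[[0,0,0],[0,0,0]]}'
python3 -m pendant '{"slide":[[8,0,-3],[20,0,-10],[30,0,-20],[20,0,-40],[0,0,-40]],"twist":[[0,0,0],[0,0,0],[0,0,0],[0,0,0],[0,0,0]]}'
python3 -m pendant '{"slide":[[0,0,-40],[0,0,0],[0,0,0]],"twist":[[0,0,0],[0,0,0],[0,0,0]]}'
python3 b.py w8.png knob panel jar
python3 -c "
from h import *
snap('scene','scene3.png');im=cv2.imread('pics/scene3.png')[150:360,150:480];cv2.imwrite('pics/scene3c.png',cv2.resize(im,None,fx=2.4,fy=2.4))"
```

```text
clock: 22.7
tool_pos: [0.5598, -0.0037, 0.0347]
tool_rot: [-0.0, 0.989, 0.002, 0.149]
ft_force: [-16.5, -3.3, 9.2]
grip_width: -0.0002
gripper_force: 8.3
clock: 23.2
tool_pos: [0.4532, -0.0042, 0.1192]
tool_rot: [0.0, 0.988, 0.001, 0.152]
ft_force: [1.2, -0.1, -0.1]
grip_width: 0.0002
gripper_force: 0.0
clock: 23.5
tool_pos: [0.4473, -0.0054, 0.1602]
tool_rot: [-0.0, 0.987, -0.0, 0.158]
ft_force: [1.1, -0.2, 0.3]
grip_width: -0.0001
gripper_force: 0.0
23.5 [ 0.4473 -0.0054  0.1602] [[-0.95, -0.0, 0.312], [-0.0, 1.0, -0.0], [-0.312, -0.0, -0.95]] [-0.23  0.1   2.16  0.13  0.58 -1.89]
jar 0.77 [  4. 175.] [ 0.4811 -0.2756  0.    ]
jar 0.72 [ 44. 244.] [ 0.5728 -0.273   0.    ]
```

View pics/w8.png

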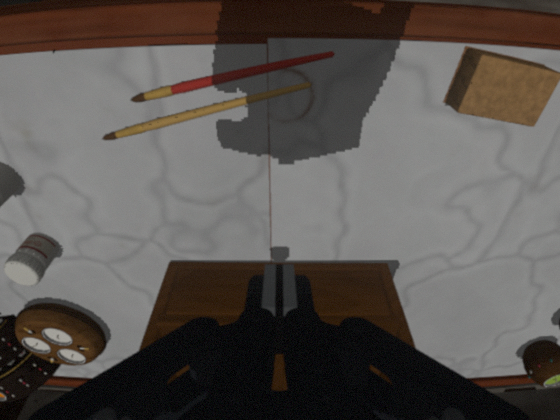

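View pics/scene3c.png

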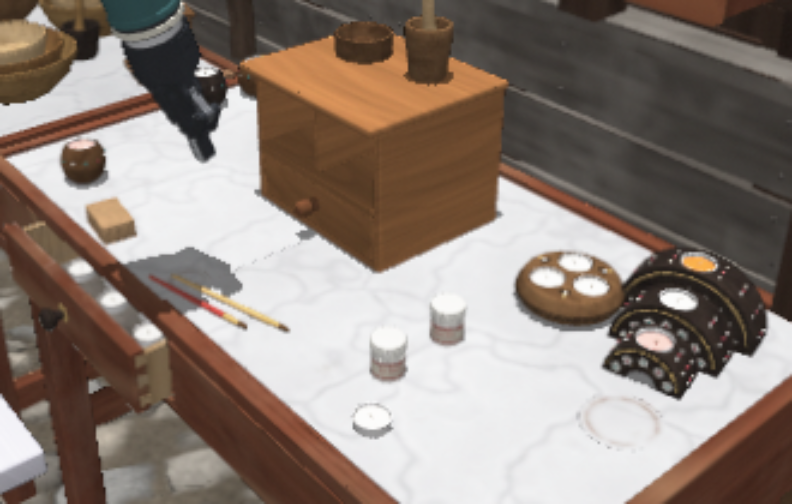

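The drawer is flush with the unit (knob at crop (307,206)), the bystanders are in place, and the gripper is clear of everything.

```bash
python3 -c "
from plant import bot
print(bot.close_job())"
```

```text
the job is handed in; nothing more can be done
None
```

I pulled the drawer out to its stop, set the rightmost jar down upright in the rear compartment, and pushed the drawer shut. The job was handed in at about 24 s. The jar was standing in the last picture before the push, and I couldn't see it once the drawer was shut; the other things on the table look undisturbed.

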